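# Put the deep sockets back on the socket rail in order of size

## Task

Put the four loose steel sockets back on the socket rail in order of size: each one upright, mouth up, in the middle of its own black pad, with the smallest at the end that has the brass knob and the largest at the far end. Do not tip any socket over on the way, and leave all four standing still and released.

Things in the scene. Friction and masses are not known exactly. Their poses are not given: they have to be found in the camera images.
- socket_1: the smallest of the four loose deep sockets: a bright steel upright cylinder 20 mm in diameter and 44 mm tall with a dark hexagonal mouth on top and a dark band round its middle. Origin: centre of its underside; z points up its axis. It starts upright on the bench (origin at z = 0). A plain round outside to grip anywhere on its height.
- socket_2: the second smallest of the four loose deep sockets: a bright steel upright cylinder 29 mm in diameter and 54 mm tall with a dark hexagonal mouth on top and a dark band round its middle. Origin: centre of its underside; z points up its axis. It starts upright on the bench (origin at z = 0). A plain round outside to grip anywhere on its height.
- socket_3: the second largest of the four loose deep sockets: a bright steel upright cylinder 38 mm in diameter and 64 mm tall with a dark hexagonal mouth on top and a dark band round its middle. Origin: centre of its underside; z points up its axis. It starts upright on the bench (origin at z = 0). A plain round outside to grip anywhere on its height.
- socket_4: the largest of the four loose deep sockets: a bright steel upright cylinder 48 mm in diameter and 74 mm tall with a dark hexagonal mouth on top and a dark band round its middle. Origin: centre of its underside; z points up its axis. It starts upright on the bench (origin at z = 0). A plain round outside to grip anywhere on its height.
- pad_a: one of four identical round black rubber pads (an end place), in a straight row a, b, c, d, 80 mm apart, on a flat aluminium rail (66 x 400 mm, 12 mm thick); all fixed. 56 mm in diameter, 3 mm thick. Origin: centre of its underside, 12 mm above the bench: a socket on it stands 15 mm above the bench. Its y axis points along the row from pad_a to pad_d, x across the rail.
- pad_b: one of four identical round black rubber pads (next to pad_a), in a straight row a, b, c, d, 80 mm apart, on a flat aluminium rail (66 x 400 mm, 12 mm thick); all fixed. 56 mm in diameter, 3 mm thick. Origin: centre of its underside, 12 mm above the bench: a socket on it stands 15 mm above the bench. Its y axis points along the row from pad_a to pad_d, x across the rail.
- pad_c: one of four identical round black rubber pads (next to pad_d), in a straight row a, b, c, d, 80 mm apart, on a flat aluminium rail (66 x 400 mm, 12 mm thick); all fixed. 56 mm in diameter, 3 mm thick. Origin: centre of its underside, 12 mm above the bench: a socket on it stands 15 mm above the bench. Its y axis points along the row from pad_a to pad_d, x across the rail.
- pad_d: one of four identical round black rubber pads (the other end place), in a straight row a, b, c, d, 80 mm apart, on a flat aluminium rail (66 x 400 mm, 12 mm thick); all fixed. 56 mm in diameter, 3 mm thick. Origin: centre of its underside, 12 mm above the bench: a socket on it stands 15 mm above the bench. Its y axis points along the row from pad_a to pad_d, x across the rail.
- knob: the round brass knob fixed upright on one end of the socket rail, 26 mm in diameter and 28 mm tall; it marks the end where the smallest socket belongs. Origin: centre of its foot, on the rail's top, 62 mm from the centre of the nearest pad, in line with the row. That pad is pad_a at some starts, pad_d at others (the other end has a flat steel plate 4 mm high instead).
There are look-alikes about, which are no part of the job. What is shaped like the socket_4 but brown or red is not meant. What is shaped like the socket_2 but green is not meant.

How it is judged:
At the end, for the whole second after the job is handed in: All four sockets stand upright (within 0.1 rad) and at rest on the pads (underside 15 mm above the bench, within 4 mm), each with its centre within 13 mm of the centre of its own pad: smallest on the pad next to the knob, then in order of size, largest on the farthest pad; all released (((horizontal distance between knob and pad_a below 0.09 m and horizontal distance between socket_1 and pad_a below 0.013 m and horizontal distance between socket_2 and pad_b below 0.013 m and horizontal distance between socket_3 and pad_c below 0.013 m and horizontal distance between socket_4 and pad_d below 0.013 m) or (horizontal distance between knob and pad_d below 0.09 m and horizontal distance between socket_1 and pad_d below 0.013 m and horizontal distance between socket_2 and pad_c below 0.013 m and horizontal distance between socket_3 and pad_b below 0.013 m and horizontal distance between socket_4 and pad_a below 0.013 m)) and height (world z) of socket_1 between 0.011 and 0.019 m and angle between each of socket_1, socket_2, socket_3, socket_4's own z axis and vertical below 0.1 rad and linear speed of each of socket_1, socket_2, socket_3, socket_4 below 0.02 m/s and angular speed of each of socket_1, socket_2, socket_3, socket_4 below 0.2 rad/s and contact force between each of socket_1, socket_2, socket_3, socket_4 and the fingers below 0.05 N and height (world z) of socket_2 between 0.011 and 0.019 m and height (world z) of socket_3 between 0.011 and 0.019 m and height (world z) of socket_4 between 0.011 and 0.019 m); the robot touches nothing.
It fails at once if a socket is tipped over (more than 0.7 rad from upright) (angle between any of socket_1, socket_2, socket_3, socket_4's own z axis and vertical above 0.7 rad).
It also fails if it takes over 96 s, if anything falls off the work surface, if the arm or the gripper's body presses on something with over 40 N, if the wrist force passes 120 N, or if a joint passes its speed limit or range.

## Robot

A 6-joint arm with a two-finger parallel gripper is mounted at the origin on the work surface. World frame = base frame: x ahead of the robot, y to its left, z up, the work surface at z = 0. Lengths are in m, angles in rad, forces in N, time in s.
With the tool pointing down it reaches from about 0.35 to 0.775 m from the base axis. Payload 5.5 kg.
Tool frame: the origin (TCP) lies midway between the tips of the shut fingers; the grasp point (between the pads) lies 19 mm behind it; z points along the fingers, y is the line along which they close (so a half turn about z gives the same grasp; the last joint's range is limited). The gripper opens to 85 mm and grips with 20 to 120 N. Pads are 22 mm wide; open, the fingers measure 114 mm over their backs; the gripper's body (76 mm by 85 mm) begins 54 mm behind the grasp point. The pads swing forward as they close: fully open they stand 13 mm farther back than shut.
Start: joints at [1.107, 0.313, 0.046, 1.304, 0, 1.431], TCP at [0.183, 0.545, 0.231] pointing down, gripper open.
Joint ranges: [-2.76, 2.76], [-0.86, 1.69], [-1.03, 1.26], [-2.2, 2.34], [-1.47, 1.5], [-3.14, 3.14]. Speed limits (rad/s): [2.57, 2.57, 3.14, 3.14, 3.14, 3.14].

## Interface

Orientations are given as a unit quaternion [w, x, y, z].
In Python, from workcell import env gives the robot as it stands. The module is installed in compiled form; this text tells all that it offers.
- The arm moves only by the tool servo_tool, never from a script. Its argument "increments" is a list of rows, each an object of numbers: "grip": the closure, from 0 (fully open) to 1 (shut); "x", "y", "z": the shift along the tool's x, y, z in mm; "roll": the turn about the tool's z in degrees. In form: [{"grip": .., "x": .., "y": .., "z": .., "roll": ..}, ...]. A call has 1 to 5 rows; each row shifts and turns the commanded pose from where the row before left it, along the tool's axes as they then stand; what a row does not reach is not made up. A row lasts 1/12 s, in which the tool goes at most 41.7 mm and 7.16 degrees, less where a joint would pass 70% of its speed; a pose out of reach is approached as far as the arm can. A call is refused whole if a number of a shift passes 41.7 or a number of a turn 7.16, either way. A call with a gripper value outside its range is refused whole. The fingers move at their own pace and stop on an object; "grip_force" is the grip in N (left out, the last holds). Time passes only in rows, so rows that do not move let the fingers close. It gives the time, the measured TCP pose, the force, the opening and the grip force at its end, in the units of the state.
- env.get_state(): the state, without advancing time (a new reading comes with each control period).
- env.read_camera(name): name is "side" or "top"; returns the picture (384x512x3 uint8, red, green, blue); there is no depth.
- env.get_calibration(name): a dict with "vertical_fov" (degrees; the focal length in pixels is half the picture's height over the tangent of half this angle, whatever the lens; pixels are square), "cx", "cy" (the principal point, pixels), "k1" (the pictures are not rectified: a ray, as slopes to the right and down, at radius r is drawn at 1 + k1 r^2 times it, then the intrinsics apply), "rvec" (rotation vector, rad) and "tvec" (3), from world to camera coordinates, as OpenCV has them. Camera axes: x right, y down, z forward; pixel columns grow to the right and rows downward; lengths in m; the calibration is good to about 2 mm. A picture is of the moment at which its call begins. get_calibration takes no time and is no camera call.
- env.hand_in(): hands the job in; it is judged then, once.
The state is a dict: "clock": time; "joint_pos": joint angles; "qvel": joint speeds; "tau": joint torques, N m; "tcp_pos": TCP position; "orientation": TCP orientation; "wrist_force": force on the tool from outside, world axes, zero at the start; "ft_torque": the same for the moment, N m; "finger_gap": finger opening in m; "grip_force": force on a finger pad.
Only numpy, scipy, OpenCV 4.12 (cv2) and the standard library are available. Lean on these libraries where they do the work, as an engineer would, in place of code of your own. Each camera call takes 0.05 s, during which the arm holds its last target. There are 200 camera calls.

## Working session

There is one attempt and no reset: what is moved stays moved. The work goes in short steps, Python scripts to look and compute and a tool call to move; the robot and the scene stay as the last step left them, time stands still between calls to the robot, and variables do not carry over. Pictures are saved under pics/ and viewed, at most 14 in all, crops included, and the job is handed in when it is done.

Besides the shell and the picture viewer there is one more tool, called after "Request:" as name(argument=value, ...), one argument or row to a line, values as JSON. servo_tool: Moves the arm, as the interface text tells. Its arguments: {"type":"object","properties":{"increments":{"type":"array"},"grip_force":{"type":"number"}},"required":["increments"]}

```bash
mkdir -p pics; python3 - <<'E'
from workcell import env
import cv2
for n in("top","side"):
    cv2.imwrite(f"pics/{n}0.png",env.read_camera(n)[:,:,::-1]); print(env.get_calibration(n))
print(env.get_state())
E
```

```text
{'vertical_fov': 47.60366755633356, 'cx': 255.9469473195433, 'cy': 194.04315143142082, 'k1': -0.048211864634707, 'rvec': array([ 2.11872488, -2.16594593,  0.18847135]), 'tvec': array([0.05154961, 0.51282837, 0.96270422])}
{'vertical_fov': 50.00052531195992, 'cx': 256.36295969274033, 'cy': 197.25410112634844, 'k1': -0.13775203148379334, 'rvec': array([ 2.22560722, -0.26651074,  0.11318858]), 'tvec': array([-0.50657285,  0.13528565,  0.86627776])}
{'clock': 0.1, 'joint_pos': array([1.10740263e+00, 3.13916434e-01, 4.51214839e-02, 1.30359177e+00,
       8.50794952e-06, 1.43118196e+00]), 'qvel': array([-2.37167621e-03, -1.43395364e-03,  2.64487921e-03, -9.63236936e-05,
        5.20178955e-04, -1.09295344e-03]), 'tau': array([ 2.08410238e-03, -4.81722593e+01,  2.99246621e+01,  1.26822718e-02,
       -1.66314790e-04,  7.70626741e-06]), 'tcp_pos': array([0.18275458, 0.54472334, 0.23051489]), 'orientation': array([-2.40201525e-04,  1.61183403e-01,  9.86924150e-01, -7.58064280e-04]), 'wrist_force': array([-0.2210057 ,  0.15083477, -0.44465542]), 'ft_torque': array([ 0.02088518, -0.03222047,  0.02258509]), 'grip_force': 0.0, 'finger_gap': 0.08546362955698177}
```

View pics/top0.png

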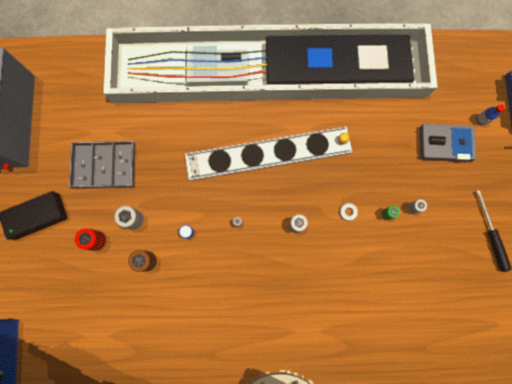

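View pics/side0.png

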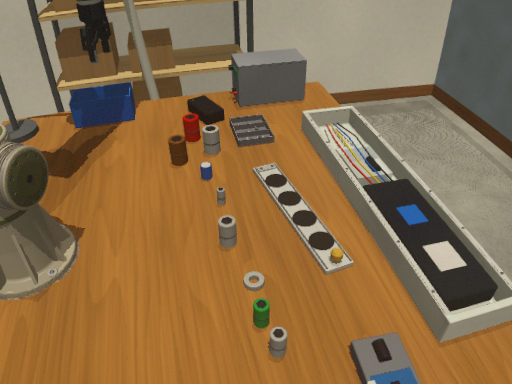

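The top view shows socket_4 at (128,217), socket_1 at (237,222), socket_3 at (298,224) and socket_2 at (420,206). The pads run from (219,160) to (317,144), with the knob at (345,138). Next I'll measure these.

```bash
cat > h.py <<'E'
from workcell import env
import cv2, numpy as np
def cal(n):
    c=env.get_calibration(n); f=192/np.tan(np.radians(c["vertical_fov"]/2))
    return np.array([[f,0,c["cx"]],[0,f,c["cy"]],[0,0,1.]]),np.array([c["k1"],0,0,0,0.]),cv2.Rodrigues(c["rvec"])[0],c["tvec"]
def ray(n,uv):
    K,d,R,t=cal(n); p=cv2.undistortPoints(np.array([[uv]],float),K,d)[0,0]
    return -R.T@t, R.T@np.array([p[0],p[1],1])
def plane(n,uv,z):
    o,v=ray(n,uv); return o+v*(z-o[2])/v[2]
def proj(n,P):
    K,d,R,t=cal(n); return cv2.projectPoints(np.array([P],float),cv2.Rodrigues(R)[0],t,K,d)[0][0,0]
def blob(mask,near,r=25):
    """centroid, area of the component nearest to 'near'"""
    _,_,s,c=cv2.connectedComponentsWithStats(mask.astype(np.uint8))
    k=[i for i in range(1,len(c)) if s[i,4]>=4]
    i=min(k,key=lambda i:np.hypot(*(c[i]-near)))
    return c[i],s[i]
E
python3 - <<'E'
from h import *
im=cv2.imread("pics/top0.png"); hsv=cv2.cvtColor(im,cv2.COLOR_BGR2HSV); V=hsv[...,2];S=hsv[...,1]
dark=V<70
for nm,p in dict(p1=(219,160),p2=(252,155),p3=(285,149),p4=(317,144)).items():
    c,s=blob(dark,p); print(nm,c,s,plane("top",c,.015))
c,s=blob((S>130)&(V>120)&(np.indices(V.shape)[0]<146)&(np.indices(V.shape)[1]>338)&(np.indices(V.shape)[1]<351)&(np.indices(V.shape)[0]>130),(345,138)); print("knob",c,s,plane("top",c,.04))
for nm,p,h in(("s1",(237,222),.044),("s2",(420,206),.054),("s3",(298,224),.064),("s4",(128,217),.074)):
    x,y=p; w=18; 
    m=np.zeros(V.shape,bool); m[y-w:y+w,x-w:x+w]=True
    c,s=blob((V<120)&(S<110)&m,p); g,sg=blob((S<80)&m,p)
    print(nm,"mouth",c,s[2:],plane("top",c,h),"sil",g,sg)
tiles=[cv2.resize(im[y-20:y+20,x-20:x+20],(390,290),interpolation=cv2.INTER_NEAREST) for x,y in((237,222),(420,206),(298,224),(128,217))]
cv2.imwrite("pics/c.png",np.vstack([np.hstack(tiles[:2]),np.hstack(tiles[2:])]))
E
```

```text
p1 [219.18944099 160.64285714] [209 151  21  21 322] [0.60121437 0.12612399 0.015     ]
p2 [251.90062112 154.95341615] [242 145  21  21 322] [0.61364763 0.04738611 0.015     ]
p3 [284.61609907 149.47678019] [275 139  20  22 323] [ 0.6256826  -0.03182643  0.015     ]
p4 [316.9375   143.915625] [307 134  21  21 320] [ 0.63809495 -0.11070129  0.015     ]
knob [344.90740741 137.00925926] [339 131  12  12 108] [ 0.64680992 -0.17409664  0.04      ]Traceback (most recent call last):
  File "<stdin>", line 10, in <module>
  File "h.py", line 17, in blob
    i=min(k,key=lambda i:np.hypot(*(c[i]-near)))
ValueError: min() iterable argument is empty
```

The pads come out 79.7 mm apart, against the 80 mm stated, and the knob sits at the p4 end. Now the sockets.

```bash
python3 - <<'E'
from h import *
im=cv2.imread("pics/top0.png")
tiles=[cv2.resize(im[y-20:y+20,x-20:x+20],(300,300),interpolation=cv2.INTER_NEAREST) for x,y in((237,222),(420,206),(298,224),(128,217))]
cv2.imwrite("pics/c.png",np.vstack([np.hstack(tiles[:2]),np.hstack(tiles[2:])]))
E
```

```text
(no output)
```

View pics/c.png

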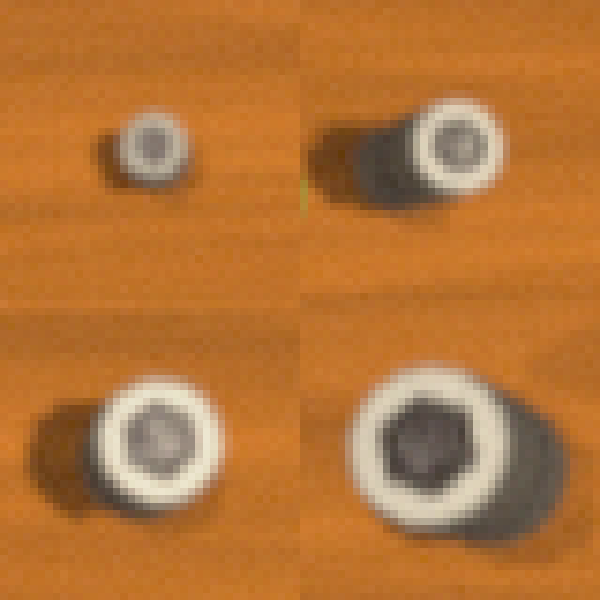

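The crops show each bright rim clearly: s1 about (236.9,221.0), s2 (420.6,205.0), s3 (298.6,222.6), s4 (124.8,216.1). I'll refine these with rim masks and check them against the side view.

```bash
cat >> h.py <<'E'
from scipy.spatial.transform import Rotation as Ro
def rim(im,p,w,vt):
    x,y=map(int,p); hsv=cv2.cvtColor(im,cv2.COLOR_BGR2HSV); m=np.zeros(im.shape[:2],np.uint8)
    sl=(slice(y-w,y+w),slice(x-w,x+w)); m[sl]=((hsv[...,2]>vt)&(hsv[...,1]<100))[sl]
    cs=cv2.findContours(m,cv2.RETR_EXTERNAL,cv2.CHAIN_APPROX_NONE)[0]; c=max(cs,key=len)
    M=cv2.moments(c); return np.array([M["m10"]/M["m00"],M["m01"]/M["m00"]]),cv2.boundingRect(c)
def local(P):
    """P in tool axes, mm"""
    s=env.get_state(); q=s["orientation"]; R=Ro.from_quat([q[1],q[2],q[3],q[0]]).as_matrix()
    return R.T@(np.array(P)-s["tcp_pos"])*1000
E
python3 - <<'E'
from h import *
im=cv2.imread("pics/top0.png"); si=cv2.imread("pics/side0.png")
for nm,p,h,vt in(("s1",(237,221),.044,120),("s2",(420.6,205),.054,150),("s3",(298.6,222.6),.064,150),("s4",(124.8,216),.074,150)):
    c,b=rim(im,p,16,vt); P=plane("top",c,h); print(nm,c,b,P.round(4),"range",np.hypot(*P[:2]).round(3),"side proj",proj("side",P).round(1))
print("ring,green,blue,brown",[plane("top",u,z).round(3) for u,z in(((348,212),.01),((392,212),.054),((186,232),.03),((141,260),.07),((89,239),.07))])
print("knob side",proj("side",[.6468,-.174,.04]))
q=env.get_state()["orientation"];print(Ro.from_quat([q[1],q[2],q[3],q[0]]).as_matrix().round(3))
cv2.imwrite("pics/s.png",cv2.resize(si[110:370,140:340],(600,600*260//200)[:2],interpolation=cv2.INTER_CUBIC)[:600])
E
```

```text
s1 [237.        221.2724359] (233, 217, 9, 9) [0.4515 0.0849 0.044 ] range 0.459 side proj [219.8 189.4]
s2 [420.5631068  204.97572816] (415, 199, 12, 13) [ 0.4784 -0.3366  0.054 ] range 0.585 side proj [278.5 334.2]
s3 [298.87856561 222.39201304] (291, 214, 17, 18) [ 0.4439 -0.0539  0.064 ] range 0.447 side proj [226.4 221.1]
s4 [124.78098128 215.9671219 ] (114, 206, 22, 21) [0.4654 0.3324 0.074 ] range 0.572 side proj [209.9 128.8]
ring,green,blue,brown [array([ 0.471, -0.178,  0.01 ]), array([ 0.464, -0.269,  0.054]), array([0.431, 0.203, 0.03 ]), array([0.368, 0.296, 0.07 ]), array([0.416, 0.412, 0.07 ])]
knob side [337.18419119 252.12834473]
[[-0.948  0.318 -0.001]
 [ 0.318  0.948 -0.001]
 [ 0.    -0.002 -1.   ]]
```

```bash
python3 - <<'E'
import cv2,numpy as np
si=cv2.imread("pics/side0.png")
t=[cv2.resize(si[y-20:y+20,x-20:x+20],(300,300),interpolation=cv2.INTER_NEAREST) for x,y in((221,193),(278,340),(227,228),(211,138))]
cv2.imwrite("pics/c2.png",np.vstack([np.hstack(t[:2]),np.hstack(t[2:])]))
E
```

```text
(no output)
```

View pics/c2.png

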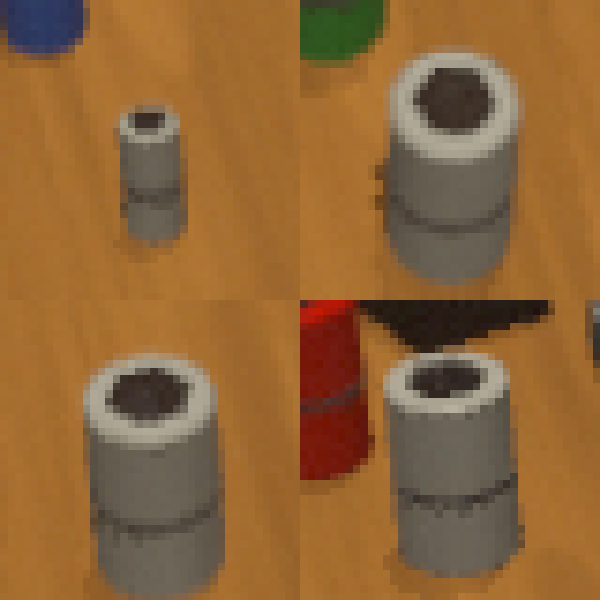

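The side-view rims match the projections to within about 1 px (0.6 to 2 mm), so the measurements hold. The goals are socket_4→p1, 3→p2, 2→p3 and 1→p4 (knob end). I'll start by turning the tool so the fingers close across the rail.

Request:
servo_tool(
  increments=[
    {"grip": 0.15, "roll": 7},
    {"grip": 0.15, "roll": 7},
    {"grip": 0.15, "roll": 7},
    {"grip": 0.15, "roll": 7},
    {"grip": 0.15, "roll": 7},
  ],
  grip_force=40,
)

```text
invalid input at $.increments[0]: expected keys grip, x, y, z, roll
```

Request:
servo_tool(
  increments=[
    {"grip": 0.15, "roll": 7},
    {"grip": 0.15, "roll": 7},
    {"grip": 0.15, "roll": 7},
    {"grip": 0.15, "roll": 6.6},
    {"grip": 0.15},
  ],
)

```text
invalid input at $.increments[0]: expected keys grip, x, y, z, roll
```

```bash
cat >> h.py <<'E'
PT=dict(s1=[.4515,.0849],s2=[.4784,-.3366],s3=[.4439,-.0539],s4=[.4654,.3324],p1=[.6012,.1261],p2=[.6136,.0474],p3=[.6257,-.0318],p4=[.6381,-.1107])
def go(*ks):
    s=env.get_state(); q=s["orientation"]; R=Ro.from_quat([q[1],q[2],q[3],q[0]]).as_matrix()
    print("t",s["clock"].round(2),"tcp",s["tcp_pos"].round(4),"gap",s["finger_gap"].round(4),"y-yaw",np.degrees(np.arctan2(R[1,1],R[0,1])).round(2),"tz",R[:,2].round(3),"F",s["wrist_force"].round(1),"j",s["joint_pos"].round(2))
    for k in ks: print(k,local([*PT[k],s["tcp_pos"][2]]).round(1))
E
python3 -c "
from h import *
go('s4')"
```

```text
Traceback (most recent call last):
  File "h.py", line 32, in go
    print("t",s["clock"].round(2),"tcp",s["tcp_pos"].round(4),"gap",s["finger_gap"].round(4),"y-yaw",np.degrees(np.arctan2(R[1,1],R[0,1])).round(2),"tz",R[:,2].round(3),"F",s["wrist_force"].round(1),"j",s["joint_pos"].round(2))
              ^^^^^^^^^^^^^^^^
AttributeError: 'float' object has no attribute 'round'
```

Request:
servo_tool(
  increments=[
    {"grip": 0.15, "x": 0, "y": 0, "z": 0, "roll": 7},
    {"grip": 0.15, "x": 0, "y": 0, "z": 0, "roll": 7},
    {"grip": 0.15, "x": 0, "y": 0, "z": 0, "roll": 7},
    {"grip": 0.15, "x": 0, "y": 0, "z": 0, "roll": 7},
    {"grip": 0.15, "x": 0, "y": 0, "z": 0, "roll": 7},
  ],
  grip_force=40,
)

```text
clock: 0.52
tcp_pos: [0.1828, 0.5448, 0.2308]
orientation: [-0.0, 0.453, 0.891, -0.001]
wrist_force: [-0.3, 0.0, 0.4]
finger_gap: 0.0727
grip_force: 0.0
```

Request:
servo_tool(
  increments=[
    {"grip": 0.15, "x": 0, "y": 0, "z": 0, "roll": 7},
    {"grip": 0.15, "x": 0, "y": 0, "z": 0, "roll": 7},
    {"grip": 0.15, "x": 0, "y": 0, "z": 0, "roll": 7},
    {"grip": 0.15, "x": 0, "y": 0, "z": 0, "roll": 6.6},
    {"grip": 0.15, "x": 0, "y": 0, "z": 0, "roll": 0},
  ],
)

```text
clock: 0.93
tcp_pos: [0.1828, 0.5448, 0.2308]
orientation: [0.0, 0.652, 0.759, -0.0]
wrist_force: [-0.6, -0.2, 0.7]
finger_gap: 0.0729
grip_force: 0.0
```

```bash
sed -i 's/s\["clock"\].round(2)/round(s["clock"],2)/; s/s\["finger_gap"\].round(4)/round(float(s["finger_gap"]),4)/' h.py
python3 -c "
from h import *
go('s4')"
```

```text
t 0.93 tcp [0.1828 0.5448 0.2308] gap 0.0729 y-yaw 8.69 tz [-0.    -0.001 -1.   ] F [-0.6 -0.2  0.7] j [ 1.11  0.31  0.05  1.3  -0.    2.53]
s4 [-2.527e+02  2.472e+02  1.000e-01]
```

Request:
servo_tool(
  increments=[
    {"grip": 0.15, "x": -25.3, "y": 24.7, "z": 0, "roll": 0},
    {"grip": 0.15, "x": -25.3, "y": 24.7, "z": 0, "roll": 0},
    {"grip": 0.15, "x": -25.3, "y": 24.7, "z": 0, "roll": 0},
    {"grip": 0.15, "x": -25.3, "y": 24.7, "z": 0, "roll": 0},
    {"grip": 0.15, "x": -25.3, "y": 24.7, "z": 0, "roll": 0},
  ],
)

```text
clock: 1.35
tcp_pos: [0.3253, 0.438, 0.2311]
orientation: [-0.0, 0.649, 0.761, -0.0]
wrist_force: [0.7, 1.0, 0.2]
finger_gap: 0.0729
grip_force: 0.0
```

Request:
servo_tool(
  increments=[
    {"grip": 0.15, "x": -25.3, "y": 24.7, "z": 0, "roll": 0},
    {"grip": 0.15, "x": -25.3, "y": 24.7, "z": 0, "roll": 0},
    {"grip": 0.15, "x": -25.3, "y": 24.7, "z": 0, "roll": 0},
    {"grip": 0.15, "x": -25.3, "y": 24.7, "z": 0, "roll": 0},
    {"grip": 0.15, "x": -25.3, "y": 24.7, "z": 0, "roll": 0},
  ],
)

```text
clock: 1.77
tcp_pos: [0.467, 0.3318, 0.2311]
orientation: [-0.0, 0.649, 0.761, -0.0]
wrist_force: [-0.1, 0.9, 0.2]
finger_gap: 0.0729
grip_force: 0.0
```

Request:
servo_tool(
  increments=[
    {"grip": 0.15, "x": 0, "y": 0, "z": 30, "roll": 0},
    {"grip": 0.15, "x": 0, "y": 0, "z": 30, "roll": 0},
    {"grip": 0.15, "x": 0, "y": 0, "z": 30, "roll": 0},
    {"grip": 0.15, "x": 0, "y": 0, "z": 30, "roll": 0},
    {"grip": 0.15, "x": 0, "y": 0, "z": 0, "roll": 0},
  ],
)

```text
clock: 2.18
tcp_pos: [0.462, 0.3308, 0.105]
orientation: [-0.002, 0.649, 0.76, -0.005]
wrist_force: [-1.8, -0.6, -0.6]
finger_gap: 0.0726
grip_force: 0.0
```

```bash
python3 -c "
from h import *
go('s4')"
```

```text
t 2.18 tcp [0.462  0.3308 0.105 ] gap 0.0726 y-yaw 8.99 tz [-0.01  -0.005 -1.   ] F [-1.8 -0.6 -0.6] j [ 0.48  0.38 -0.18  1.02  0.    1.89]
s4 [ 1.1  3.6 -0. ]
```

Request:
servo_tool(
  increments=[
    {"grip": 0.15, "x": 0, "y": 0, "z": 0, "roll": 0},
    {"grip": 0.15, "x": 0.5, "y": 1, "z": 25, "roll": 0},
    {"grip": 0.15, "x": 0, "y": 0, "z": 25, "roll": 0},
    {"grip": 0.15, "x": 0, "y": 0, "z": 20, "roll": 0},
    {"grip": 0.15, "x": 0, "y": 0, "z": 10, "roll": 0},
  ],
)

```text
clock: 2.6
tcp_pos: [0.4672, 0.3342, 0.0315]
orientation: [0.0, 0.65, 0.76, 0.0]
wrist_force: [-0.1, 0.1, -0.8]
finger_gap: 0.0727
grip_force: 0.0
```

Request:
servo_tool(
  increments=[
    {"grip": 0.4, "x": 0, "y": 0, "z": 0, "roll": 0},
    {"grip": 0.8, "x": 0, "y": 0, "z": 0, "roll": 0},
    {"grip": 0.8, "x": 0, "y": 0, "z": 0, "roll": 0},
    {"grip": 0.8, "x": 0, "y": 0, "z": 0, "roll": 0},
    {"grip": 0.8, "x": 0, "y": 0, "z": 0, "roll": 0},
  ],
)

```text
clock: 3.02
tcp_pos: [0.4679, 0.3345, 0.0331]
orientation: [0.0, 0.65, 0.76, 0.001]
wrist_force: [-1.7, -1.2, 5.5]
finger_gap: 0.0471
grip_force: 42.5
```

```bash
python3 -c "
from h import *
go('s4','p1')"
```

```text
t 3.02 tcp [0.4679 0.3345 0.0331] gap 0.0471 y-yaw 8.87 tz [ 0.003  0.001 -1.   ] F [-1.7 -1.2  5.5] j [ 0.48  0.45 -0.27  0.85  0.    1.9 ]
s4 [-1.7 -2.8 -0. ]
p1 [-226.4   99.6    0. ]
```

Request:
servo_tool(
  increments=[
    {"grip": 0.8, "x": 0, "y": 0, "z": -15, "roll": 0},
    {"grip": 0.8, "x": 0, "y": 0, "z": -25, "roll": 0},
    {"grip": 0.8, "x": 0, "y": 0, "z": -25, "roll": 0},
    {"grip": 0.8, "x": 0, "y": 0, "z": -15, "roll": 0},
    {"grip": 0.8, "x": 0, "y": 0, "z": 0, "roll": 0},
  ],
)

```text
clock: 3.43
tcp_pos: [0.4691, 0.335, 0.1152]
orientation: [0.001, 0.65, 0.76, 0.003]
wrist_force: [0.8, 1.5, -3.3]
finger_gap: 0.047
grip_force: 43.0
```

Request:
servo_tool(
  increments=[
    {"grip": 0.8, "x": -14, "y": 6, "z": 0, "roll": 0},
    {"grip": 0.8, "x": -28, "y": 12.5, "z": 0, "roll": 0},
    {"grip": 0.8, "x": -28, "y": 12.5, "z": 0, "roll": 0},
    {"grip": 0.8, "x": -28, "y": 12.5, "z": 0, "roll": 0},
    {"grip": 0.8, "x": -28, "y": 12.5, "z": 0, "roll": 0},
  ],
)

```text
clock: 3.85
tcp_pos: [0.5412, 0.2166, 0.1097]
orientation: [-0.001, 0.65, 0.76, -0.001]
wrist_force: [1.4, 0.4, -5.5]
finger_gap: 0.0467
grip_force: 42.8
```

Request:
servo_tool(
  increments=[
    {"grip": 0.8, "x": -28, "y": 12.5, "z": 0, "roll": 0},
    {"grip": 0.8, "x": -28, "y": 12.5, "z": 0, "roll": 0},
    {"grip": 0.8, "x": -28, "y": 12.5, "z": 0, "roll": 0},
    {"grip": 0.8, "x": -14, "y": 6, "z": 0, "roll": 0},
    {"grip": 0.8, "x": 0, "y": 0, "z": 0, "roll": 0},
  ],
)

```text
clock: 4.27
tcp_pos: [0.6011, 0.1244, 0.1097]
orientation: [0.0, 0.652, 0.758, -0.001]
wrist_force: [0.8, 0.5, -4.4]
finger_gap: 0.047
grip_force: 42.8
```

```bash
python3 -c "
from h import *
go('p1')"
```

```text
t 4.27 tcp [0.6011 0.1244 0.1097] gap 0.047 y-yaw 8.6 tz [-0.001 -0.001 -1.   ] F [ 0.8  0.5 -4.4] j [ 0.07  0.45 -0.06  1.06 -0.    1.49]
p1 [ 1.7  0.4 -0. ]
```

Request:
servo_tool(
  increments=[
    {"grip": 0.8, "x": 3, "y": 0, "z": 20, "roll": 0},
    {"grip": 0.8, "x": 0, "y": 0, "z": 20, "roll": 0},
    {"grip": 0.8, "x": 0, "y": 0, "z": 12, "roll": 0},
    {"grip": 0.8, "x": 0, "y": 0, "z": 4, "roll": 0},
    {"grip": 0.8, "x": 0, "y": 0, "z": 0, "roll": 0},
  ],
)

```text
clock: 4.68
tcp_pos: [0.5969, 0.1313, 0.0531]
orientation: [-0.002, 0.65, 0.76, -0.002]
wrist_force: [0.1, 1.0, -4.6]
finger_gap: 0.0474
grip_force: 42.8
```

Request:
servo_tool(
  increments=[
    {"grip": 0.8, "x": 0, "y": 0, "z": 2, "roll": 0},
    {"grip": 0.8, "x": 0, "y": 0, "z": 1.5, "roll": 0},
    {"grip": 0.8, "x": 0, "y": 0, "z": 1, "roll": 0},
    {"grip": 0.8, "x": 0, "y": 0, "z": 0, "roll": 0},
    {"grip": 0.8, "x": 0, "y": 0, "z": 0, "roll": 0},
  ],
)

```text
clock: 5.1
tcp_pos: [0.5995, 0.1308, 0.0514]
orientation: [0.0, 0.65, 0.76, 0.0]
wrist_force: [-0.2, -0.5, -5.2]
finger_gap: 0.0468
grip_force: 42.8
```

```bash
python3 -c "
from h import *
go('p1')"
```

```text
t 5.1 tcp [0.5995 0.1308 0.0514] gap 0.0468 y-yaw 8.85 tz [ 0.001  0.    -1.   ] F [-0.2 -0.5 -5.2] j [ 0.08  0.49 -0.14  0.94  0.    1.5 ]
p1 [-4.9  0.9  0. ]
```

Request:
servo_tool(
  increments=[
    {"grip": 0.8, "x": -3, "y": 1, "z": 1, "roll": 0},
    {"grip": 0.8, "x": 0, "y": 0, "z": 1, "roll": 0},
    {"grip": 0.8, "x": 0, "y": 0, "z": 1, "roll": 0},
    {"grip": 0.8, "x": 0, "y": 0, "z": 0, "roll": 0},
    {"grip": 0.8, "x": 0, "y": 0, "z": 0, "roll": 0},
  ],
)

```text
clock: 5.52
tcp_pos: [0.601, 0.1277, 0.0482]
orientation: [0.0, 0.651, 0.759, 0.0]
wrist_force: [-0.4, -1.7, -2.0]
finger_gap: 0.0469
grip_force: 43.0
```

```bash
python3 - <<'E'
from h import *
go('p1'); im=env.read_camera('side')[:,:,::-1]; print(proj('side',[.6012,.1261,.015]))
cv2.imwrite('pics/a.png',cv2.resize(im[100:260,180:360],None,fx=3,fy=3))
E
```

```text
t 5.52 tcp [0.601  0.1277 0.0482] gap 0.0469 y-yaw 8.83 tz [ 0.001 -0.    -1.   ] F [-0.4 -1.7 -2. ] j [ 0.08  0.5  -0.14  0.93 -0.    1.5 ]
p1 [-1.6 -0.   0. ]
[275.46788493 180.33104376]
```

View pics/a.png

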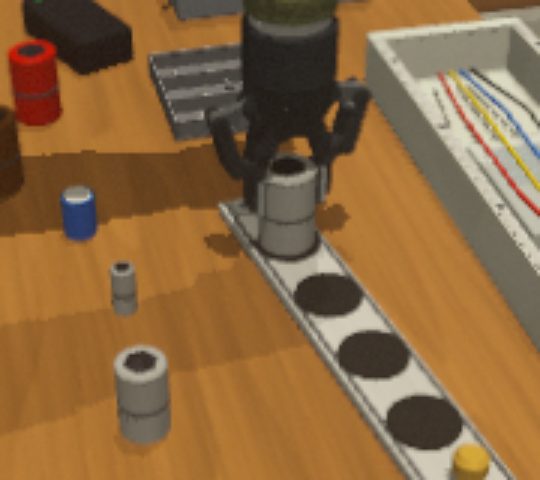

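The side view shows socket_4 upright in the gripper on its pad (crop about 288,205), and the wrist load has dropped as it touched. I'll release, rise and move over socket_3.

Request:
servo_tool(
  increments=[
    {"grip": 0.5, "x": 0, "y": 0, "z": 0, "roll": 0},
    {"grip": 0.15, "x": 0, "y": 0, "z": 0, "roll": 0},
    {"grip": 0.15, "x": 0, "y": 0, "z": 0, "roll": 0},
    {"grip": 0.15, "x": 0, "y": 0, "z": 0, "roll": 0},
    {"grip": 0.15, "x": 0, "y": 0, "z": -10, "roll": 0},
  ],
)

```text
clock: 5.98
tcp_pos: [0.5993, 0.128, 0.0564]
orientation: [-0.001, 0.65, 0.76, -0.001]
wrist_force: [-1.6, 0.2, -0.2]
finger_gap: 0.0724
grip_force: 0.0
```

Request:
servo_tool(
  increments=[
    {"grip": 0.15, "x": 0, "y": 0, "z": -25, "roll": 0},
    {"grip": 0.15, "x": 0, "y": 0, "z": -30, "roll": 0},
    {"grip": 0.15, "x": 0, "y": 0, "z": -30, "roll": 0},
    {"grip": 0.15, "x": 0, "y": 0, "z": -10, "roll": 0},
    {"grip": 0.15, "x": 0, "y": 0, "z": 0, "roll": 0},
  ],
)

```text
clock: 6.4
tcp_pos: [0.6032, 0.1283, 0.1573]
orientation: [0.003, 0.65, 0.76, 0.003]
wrist_force: [0.4, 0.3, -0.1]
finger_gap: 0.0729
grip_force: 0.0
```

Request:
servo_tool(
  increments=[
    {"grip": 0.15, "x": -22, "y": -26, "z": 0, "roll": 0},
    {"grip": 0.15, "x": -22, "y": -26, "z": 0, "roll": 0},
    {"grip": 0.15, "x": -22, "y": -26, "z": 0, "roll": 0},
    {"grip": 0.15, "x": -22, "y": -26, "z": 0, "roll": 0},
    {"grip": 0.15, "x": -22, "y": -26, "z": 0, "roll": 0},
  ],
)

```text
clock: 6.82
tcp_pos: [0.487, -0.0014, 0.1513]
orientation: [-0.001, 0.65, 0.76, -0.001]
wrist_force: [0.7, -1.0, 0.8]
finger_gap: 0.0727
grip_force: 0.0
```

Request:
servo_tool(
  increments=[
    {"grip": 0.15, "x": -22, "y": -26, "z": 0, "roll": 0},
    {"grip": 0.15, "x": -23, "y": -26, "z": 0, "roll": 0},
    {"grip": 0.15, "x": 0, "y": 0, "z": 0, "roll": 0},
    {"grip": 0.15, "x": 0, "y": 0, "z": 0, "roll": 0},
    {"grip": 0.15, "x": 0, "y": 0, "z": 0, "roll": 0},
  ],
)

```text
clock: 7.23
tcp_pos: [0.4445, -0.0532, 0.1522]
orientation: [-0.0, 0.651, 0.759, 0.0]
wrist_force: [1.3, 1.0, -0.3]
finger_gap: 0.0724
grip_force: 0.0
```

```bash
python3 - <<'E'
from h import *
go('s3'); im=env.read_camera('top')[:,:,::-1].copy()
c,b=rim(im,proj('top',[.6012,.1261,.089]),16,150); print(c,b,plane('top',c,.089))
E
```

```text
t 7.23 tcp [ 0.4445 -0.0532  0.1522] gap 0.0724 y-yaw 8.8 tz [-0.     0.001 -1.   ] F [ 1.3  1.  -0.3] j [-0.3   0.11 -0.41  1.05  0.    1.12]
s3 [-0.6 -0.7 -0. ]
[215.39544285 154.0676222 ] (200, 143, 32, 25) [0.59827731 0.12927218 0.089     ]
```

Request:
servo_tool(
  increments=[
    {"grip": 0.15, "x": -0.5, "y": -0.5, "z": 20, "roll": 0},
    {"grip": 0.15, "x": 0, "y": 0, "z": 30, "roll": 0},
    {"grip": 0.15, "x": 0, "y": 0, "z": 30, "roll": 0},
    {"grip": 0.15, "x": 0, "y": 0, "z": 30, "roll": 0},
    {"grip": 0.15, "x": 0, "y": 0, "z": 16, "roll": 0},
  ],
)

```text
clock: 7.7
tcp_pos: [0.443, -0.0521, 0.0236]
orientation: [-0.002, 0.65, 0.76, -0.001]
wrist_force: [-0.3, 1.4, -0.3]
finger_gap: 0.0727
grip_force: 0.0
```

Request:
servo_tool(
  increments=[
    {"grip": 0.15, "x": 0, "y": 0, "z": 0, "roll": 0},
    {"grip": 0.15, "x": 0, "y": 0, "z": 0, "roll": 0},
    {"grip": 0.4, "x": 0, "y": 0, "z": 0, "roll": 0},
    {"grip": 0.6, "x": 0, "y": 0, "z": 0, "roll": 0},
    {"grip": 0.9, "x": 0, "y": 0, "z": 0, "roll": 0},
  ],
)

```text
clock: 8.12
tcp_pos: [0.4456, -0.054, 0.0281]
orientation: [0.001, 0.65, 0.76, 0.001]
wrist_force: [-1.2, -0.3, 12.4]
finger_gap: 0.0366
grip_force: 19.7
```

Request:
servo_tool(
  increments=[
    {"grip": 0.9, "x": 0, "y": 0, "z": 0, "roll": 0},
    {"grip": 0.9, "x": 0, "y": 0, "z": 0, "roll": 0},
    {"grip": 0.9, "x": 0, "y": 0, "z": 0, "roll": 0},
  ],
)

```text
clock: 8.37
tcp_pos: [0.4456, -0.054, 0.0282]
orientation: [0.001, 0.65, 0.76, 0.001]
wrist_force: [-0.3, 0.1, 6.4]
finger_gap: 0.0366
grip_force: 40.2
```

```bash
python3 - <<'E'
from h import *
go('s3','p2')
E
```

```text
t 8.37 tcp [ 0.4456 -0.054   0.0282] gap 0.0366 y-yaw 8.85 tz [ 0.003 -0.    -1.   ] F [-0.3  0.1  6.4] j [-0.3   0.24 -0.59  0.73  0.    1.12]
s3 [ 0.4 -1.7 -0. ]
p2 [ 74.3 181.6   0.5]
```

Request:
servo_tool(
  increments=[
    {"grip": 0.9, "x": 0, "y": 0, "z": -15, "roll": 0},
    {"grip": 0.9, "x": 0, "y": 0, "z": -25, "roll": 0},
    {"grip": 0.9, "x": 0, "y": 0, "z": -25, "roll": 0},
    {"grip": 0.9, "x": 0, "y": 0, "z": -15, "roll": 0},
    {"grip": 0.9, "x": 0, "y": 0, "z": 0, "roll": 0},
  ],
)

```text
clock: 8.78
tcp_pos: [0.4465, -0.0545, 0.1101]
orientation: [0.003, 0.65, 0.76, 0.001]
wrist_force: [0.3, -0.8, -2.7]
finger_gap: 0.0369
grip_force: 41.2
```

Request:
servo_tool(
  increments=[
    {"grip": 0.9, "x": 5.3, "y": 13, "z": 0, "roll": 0},
    {"grip": 0.9, "x": 10.6, "y": 26, "z": 0, "roll": 0},
    {"grip": 0.9, "x": 10.6, "y": 26, "z": 0, "roll": 0},
    {"grip": 0.9, "x": 10.6, "y": 26, "z": 0, "roll": 0},
    {"grip": 0.9, "x": 10.6, "y": 26, "z": 0, "roll": 0},
  ],
)

```text
clock: 9.2
tcp_pos: [0.553, 0.0126, 0.1048]
orientation: [-0.001, 0.651, 0.759, -0.0]
wrist_force: [0.1, -0.8, -3.6]
finger_gap: 0.0366
grip_force: 41.1
```

Request:
servo_tool(
  increments=[
    {"grip": 0.9, "x": 10.6, "y": 26, "z": 0, "roll": 0},
    {"grip": 0.9, "x": 10.6, "y": 26, "z": 0, "roll": 0},
    {"grip": 0.9, "x": 5.3, "y": 13, "z": 0, "roll": 0},
    {"grip": 0.9, "x": 0, "y": 0, "z": 0, "roll": 0},
    {"grip": 0.9, "x": 0, "y": 0, "z": 0, "roll": 0},
  ],
)

```text
clock: 9.62
tcp_pos: [0.6121, 0.0485, 0.1043]
orientation: [-0.001, 0.65, 0.76, -0.001]
wrist_force: [0.1, -0.2, -3.1]
finger_gap: 0.0371
grip_force: 41.3
```

Request:
servo_tool(
  increments=[
    {"grip": 0.9, "x": 0, "y": 0, "z": 20, "roll": 0},
    {"grip": 0.9, "x": 0, "y": 0, "z": 20, "roll": 0},
    {"grip": 0.9, "x": 0, "y": 0, "z": 15, "roll": 0},
    {"grip": 0.9, "x": 0, "y": 0, "z": 3, "roll": 0},
    {"grip": 0.9, "x": 0, "y": 0, "z": 0, "roll": 0},
  ],
)

```text
clock: 10.03
tcp_pos: [0.6101, 0.0472, 0.0468]
orientation: [-0.002, 0.651, 0.759, -0.001]
wrist_force: [-0.1, -0.3, -1.5]
finger_gap: 0.0365
grip_force: 41.2
```

Request:
servo_tool(
  increments=[
    {"grip": 0.9, "x": 0, "y": 0, "z": 0, "roll": 0},
    {"grip": 0.9, "x": 0, "y": 0, "z": 0, "roll": 0},
  ],
)

```text
clock: 10.2
tcp_pos: [0.6132, 0.0473, 0.0499]
orientation: [0.001, 0.651, 0.759, 0.001]
wrist_force: [-0.6, 0.9, -2.2]
finger_gap: 0.0368
grip_force: 41.2
```

```bash
python3 - <<'E'
from h import *
go('p2')
E
```

```text
t 10.2 tcp [0.6132 0.0473 0.0499] gap 0.0368 y-yaw 8.83 tz [ 0.002 -0.    -1.   ] F [-0.6  0.9 -2.2] j [-0.05  0.5  -0.14  0.93  0.    1.36]
p2 [0.1 0.4 0. ]
```

Request:
servo_tool(
  increments=[
    {"grip": 0.9, "x": 0, "y": 0, "z": 3, "roll": 0},
    {"grip": 0.9, "x": 0, "y": 0, "z": 2, "roll": 0},
    {"grip": 0.9, "x": 0, "y": 0, "z": 1, "roll": 0},
    {"grip": 0.9, "x": 0, "y": 0, "z": 0.5, "roll": 0},
    {"grip": 0.9, "x": 0, "y": 0, "z": 0, "roll": 0},
  ],
)

```text
clock: 10.62
tcp_pos: [0.613, 0.0475, 0.0433]
orientation: [0.0, 0.65, 0.76, 0.0]
wrist_force: [-2.0, -0.7, 4.7]
finger_gap: 0.0366
grip_force: 41.9
```

Request:
servo_tool(
  increments=[
    {"grip": 0.9, "x": 0, "y": 0, "z": 0, "roll": 0},
    {"grip": 0.9, "x": 0, "y": 0, "z": 0, "roll": 0},
  ],
)

```text
clock: 10.78
tcp_pos: [0.6129, 0.0475, 0.0433]
orientation: [0.0, 0.65, 0.76, 0.0]
wrist_force: [-2.4, 0.2, 6.0]
finger_gap: 0.0366
grip_force: 42.0
```

Touchdown confirmed by the force change from -2 to +6 N. I'll release and go to socket_1.

Request:
servo_tool(
  increments=[
    {"grip": 0.5, "x": 0, "y": 0, "z": 0, "roll": 0},
    {"grip": 0.2, "x": 0, "y": 0, "z": 0, "roll": 0},
    {"grip": 0.2, "x": 0, "y": 0, "z": 0, "roll": 0},
    {"grip": 0.2, "x": 0, "y": 0, "z": 0, "roll": 0},
    {"grip": 0.2, "x": 0, "y": 0, "z": -10, "roll": 0},
  ],
)

```text
clock: 11.2
tcp_pos: [0.6111, 0.0476, 0.0505]
orientation: [-0.002, 0.65, 0.76, -0.001]
wrist_force: [-0.2, -0.0, -0.3]
finger_gap: 0.0682
grip_force: 0.0
```

Request:
servo_tool(
  increments=[
    {"grip": 0.2, "x": 0, "y": 0, "z": -25, "roll": 0},
    {"grip": 0.2, "x": 0, "y": 0, "z": -30, "roll": 0},
    {"grip": 0.2, "x": 0, "y": 0, "z": -30, "roll": 0},
    {"grip": 0.2, "x": 0, "y": 0, "z": -5, "roll": 0},
    {"grip": 0.2, "x": 0, "y": 0, "z": 0, "roll": 0},
  ],
)

```text
clock: 11.62
tcp_pos: [0.6149, 0.0474, 0.1461]
orientation: [0.003, 0.65, 0.76, 0.002]
wrist_force: [0.2, -0.5, -1.1]
finger_gap: 0.0683
grip_force: 0.0
```

Request:
servo_tool(
  increments=[
    {"grip": 0.2, "x": 10.3, "y": -25.6, "z": 0, "roll": 0},
    {"grip": 0.2, "x": 10.3, "y": -25.6, "z": 0, "roll": 0},
    {"grip": 0.2, "x": 10.3, "y": -25.6, "z": 0, "roll": 0},
    {"grip": 0.2, "x": 10.3, "y": -25.6, "z": 0, "roll": 0},
    {"grip": 0.2, "x": 10.3, "y": -25.6, "z": 0, "roll": 0},
  ],
)

```text
clock: 12.03
tcp_pos: [0.476, 0.0789, 0.141]
orientation: [-0.001, 0.651, 0.759, -0.001]
wrist_force: [0.2, 0.0, 0.5]
finger_gap: 0.0686
grip_force: 0.0
```

Request:
servo_tool(
  increments=[
    {"grip": 0.2, "x": 10.3, "y": -25.6, "z": 0, "roll": 0},
    {"grip": 0.2, "x": 0, "y": 0, "z": 20, "roll": 0},
    {"grip": 0.2, "x": 0, "y": 0, "z": 25, "roll": 0},
    {"grip": 0.2, "x": 0, "y": 0, "z": 25, "roll": 0},
    {"grip": 0.2, "x": 0, "y": 0, "z": 5, "roll": 0},
  ],
)

```text
clock: 12.45
tcp_pos: [0.4476, 0.085, 0.0634]
orientation: [-0.003, 0.65, 0.76, -0.002]
wrist_force: [-1.7, -0.3, 0.0]
finger_gap: 0.0686
grip_force: 0.0
```

Request:
servo_tool(
  increments=[
    {"grip": 0.2, "x": 0, "y": 0, "z": 0, "roll": 0},
    {"grip": 0.2, "x": 0, "y": 0, "z": 0, "roll": 0},
  ],
)

```text
clock: 12.62
tcp_pos: [0.451, 0.0849, 0.0673]
orientation: [-0.001, 0.65, 0.76, -0.0]
wrist_force: [0.7, -0.0, 0.5]
finger_gap: 0.0681
grip_force: 0.0
```

```bash
python3 - <<'E'
from h import *
go('s1'); im=env.read_camera('top')[:,:,::-1].copy(); cv2.imwrite('pics/b.png',cv2.resize(im[120:250,180:380],None,fx=4,fy=4,interpolation=cv2.INTER_NEAREST))
print(proj('top',[.6012,.1261,.089]),proj('top',[.6136,.0474,.079]))
E
```

```text
t 12.62 tcp [0.451  0.0849 0.0673] gap 0.0681 y-yaw 8.84 tz [-0.001  0.    -1.   ] F [ 0.7 -0.   0.5] j [ 0.01  0.21 -0.52  0.84  0.    1.43]
s1 [-0.1  0.5 -0. ]
[216.80843904 152.76685876] [251.94857222 147.88110823]
```

View pics/b.png

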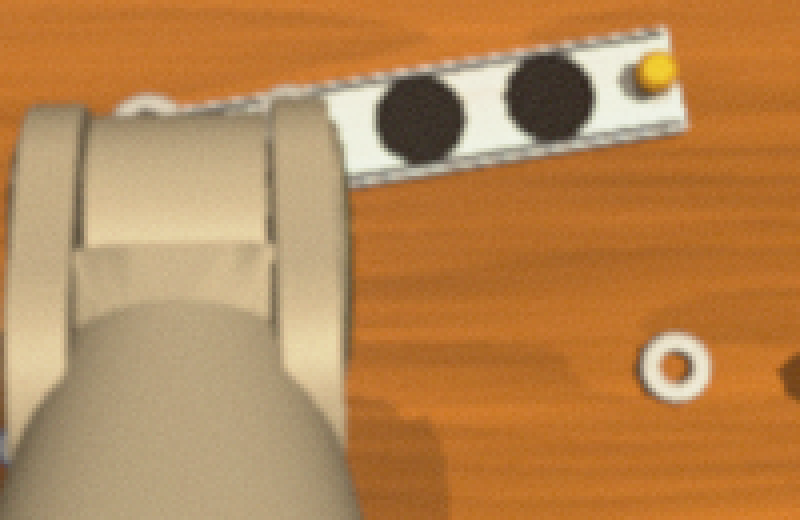

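The arm hides the two placed sockets here (crop 150-330,100), so I'll check them once it's clear. Next I'll grasp socket_1.

Request:
servo_tool(
  increments=[
    {"grip": 0.3, "x": 0, "y": 0.5, "z": 20, "roll": 0},
    {"grip": 0.3, "x": 0, "y": 0, "z": 20, "roll": 0},
    {"grip": 0.3, "x": 0, "y": 0, "z": 11, "roll": 0},
    {"grip": 0.3, "x": 0, "y": 0, "z": 3, "roll": 0},
    {"grip": 0.3, "x": 0, "y": 0, "z": 0, "roll": 0},
  ],
)

```text
clock: 13.08
tcp_pos: [0.4522, 0.085, 0.0136]
orientation: [0.0, 0.65, 0.76, 0.0]
wrist_force: [-0.4, -0.5, 0.9]
finger_gap: 0.0604
grip_force: 0.0
```

Request:
servo_tool(
  increments=[
    {"grip": 0.45, "x": 0, "y": 0, "z": 0, "roll": 0},
    {"grip": 0.6, "x": 0, "y": 0, "z": 0, "roll": 0},
    {"grip": 0.7, "x": 0, "y": 0, "z": 0, "roll": 0},
    {"grip": 0.8, "x": 0, "y": 0, "z": 0, "roll": 0},
    {"grip": 1, "x": 0, "y": 0, "z": 0, "roll": 0},
  ],
)

```text
clock: 13.5
tcp_pos: [0.4527, 0.0851, 0.0143]
orientation: [0.001, 0.65, 0.76, 0.001]
wrist_force: [-1.1, -0.1, 6.3]
finger_gap: 0.0187
grip_force: 39.0
```

Request:
servo_tool(
  increments=[
    {"grip": 1, "x": 0, "y": 0, "z": 0, "roll": 0},
    {"grip": 1, "x": 0, "y": 0, "z": 0, "roll": 0},
    {"grip": 1, "x": 0, "y": 0, "z": 0, "roll": 0},
  ],
)

```text
clock: 13.75
tcp_pos: [0.4527, 0.0851, 0.0143]
orientation: [0.001, 0.65, 0.76, 0.001]
wrist_force: [-0.8, -0.1, 6.0]
finger_gap: 0.0187
grip_force: 39.0
```

```bash
python3 - <<'E'
from h import *
go('s1','p4')
E
```

```text
t 13.75 tcp [0.4527 0.0851 0.0143] gap 0.0187 y-yaw 8.85 tz [ 0.002  0.    -1.   ] F [-0.8 -0.1  6. ] j [ 0.01  0.28 -0.58  0.7   0.    1.43]
s1 [ 0.  -1.2 -0. ]
p4 [-222.   153.1    0.3]
```

Request:
servo_tool(
  increments=[
    {"grip": 1, "x": 0, "y": 0, "z": -15, "roll": 0},
    {"grip": 1, "x": 0, "y": 0, "z": -25, "roll": 0},
    {"grip": 1, "x": 0, "y": 0, "z": -30, "roll": 0},
    {"grip": 1, "x": 0, "y": 0, "z": -20, "roll": 0},
    {"grip": 1, "x": 0, "y": 0, "z": 0, "roll": 0},
  ],
)

```text
clock: 14.17
tcp_pos: [0.4549, 0.0851, 0.1076]
orientation: [0.003, 0.65, 0.76, 0.003]
wrist_force: [-0.4, 0.2, -0.9]
finger_gap: 0.0185
grip_force: 39.3
```

Request:
servo_tool(
  increments=[
    {"grip": 1, "x": -12.3, "y": 8.5, "z": 0, "roll": 0},
    {"grip": 1, "x": -24.7, "y": 17, "z": 0, "roll": 0},
    {"grip": 1, "x": -24.7, "y": 17, "z": 0, "roll": 0},
    {"grip": 1, "x": -24.7, "y": 17, "z": 0, "roll": 0},
    {"grip": 1, "x": -24.7, "y": 17, "z": 0, "roll": 0},
  ],
)

```text
clock: 14.58
tcp_pos: [0.5449, -0.0145, 0.1018]
orientation: [-0.001, 0.65, 0.76, -0.0]
wrist_force: [0.9, -0.4, -0.3]
finger_gap: 0.0188
grip_force: 39.3
```

Request:
servo_tool(
  increments=[
    {"grip": 1, "x": -24.7, "y": 17, "z": 0, "roll": 0},
    {"grip": 1, "x": -24.7, "y": 17, "z": 0, "roll": 0},
    {"grip": 1, "x": -24.7, "y": 17, "z": 0, "roll": 0},
    {"grip": 1, "x": -24.7, "y": 17, "z": 0, "roll": 0},
    {"grip": 1, "x": -12.3, "y": 8.5, "z": 0, "roll": 0},
  ],
)

```text
clock: 15.0
tcp_pos: [0.639, -0.1147, 0.1011]
orientation: [0.0, 0.651, 0.759, -0.0]
wrist_force: [0.4, -0.2, -0.5]
finger_gap: 0.0188
grip_force: 39.3
```

Request:
servo_tool(
  increments=[
    {"grip": 1, "x": 0, "y": 0, "z": 0, "roll": 0},
    {"grip": 1, "x": 0, "y": 0, "z": 20, "roll": 0},
    {"grip": 1, "x": 0, "y": 0, "z": 25, "roll": 0},
    {"grip": 1, "x": 0, "y": 0, "z": 18, "roll": 0},
    {"grip": 1, "x": 0, "y": 0, "z": 5, "roll": 0},
  ],
)

```text
clock: 15.42
tcp_pos: [0.6334, -0.1099, 0.0304]
orientation: [-0.004, 0.65, 0.76, -0.002]
wrist_force: [-1.3, -0.6, -1.9]
finger_gap: 0.0189
grip_force: 39.3
```

Request:
servo_tool(
  increments=[
    {"grip": 1, "x": 0, "y": 0, "z": 0, "roll": 0},
    {"grip": 1, "x": 0, "y": 0, "z": 0, "roll": 0},
    {"grip": 1, "x": 0, "y": 0, "z": 0, "roll": 0},
  ],
)

```text
clock: 15.67
tcp_pos: [0.638, -0.1111, 0.0365]
orientation: [0.001, 0.65, 0.76, 0.0]
wrist_force: [0.0, 0.0, -0.5]
finger_gap: 0.0187
grip_force: 39.3
```

```bash
python3 - <<'E'
from h import *
go('p4')
E
```

```text
t 15.67 tcp [ 0.638  -0.1111  0.0365] gap 0.0187 y-yaw 8.86 tz [ 0.002 -0.    -1.   ] F [ 0.   0.  -0.5] j [-0.3   0.56 -0.06  0.94  0.    1.12]
p4 [0.4 0.2 0. ]
```

Target TCP z is 0.0293, so about 7 mm more.

Request:
servo_tool(
  increments=[
    {"grip": 1, "x": 0, "y": 0, "z": 3, "roll": 0},
    {"grip": 1, "x": 0, "y": 0, "z": 2, "roll": 0},
    {"grip": 1, "x": 0, "y": 0, "z": 1.5, "roll": 0},
    {"grip": 1, "x": 0, "y": 0, "z": 0.7, "roll": 0},
    {"grip": 1, "x": 0, "y": 0, "z": 0, "roll": 0},
  ],
)

```text
clock: 16.08
tcp_pos: [0.6377, -0.1111, 0.0294]
orientation: [0.001, 0.65, 0.76, 0.0]
wrist_force: [-1.5, -0.9, 5.1]
finger_gap: 0.0185
grip_force: 39.9
```

Request:
servo_tool(
  increments=[
    {"grip": 1, "x": 0, "y": 0, "z": 0, "roll": 0},
    {"grip": 1, "x": 0, "y": 0, "z": 0, "roll": 0},
  ],
)

```text
clock: 16.25
tcp_pos: [0.6377, -0.1111, 0.0294]
orientation: [0.001, 0.65, 0.76, 0.0]
wrist_force: [-0.6, 0.9, 6.5]
finger_gap: 0.0186
grip_force: 39.9
```

Request:
servo_tool(
  increments=[
    {"grip": 0.8, "x": 0, "y": 0, "z": 0, "roll": 0},
    {"grip": 0.5, "x": 0, "y": 0, "z": 0, "roll": 0},
    {"grip": 0.3, "x": 0, "y": 0, "z": 0, "roll": 0},
    {"grip": 0.3, "x": 0, "y": 0, "z": 0, "roll": 0},
    {"grip": 0.3, "x": 0, "y": 0, "z": -10, "roll": 0},
  ],
)

```text
clock: 16.67
tcp_pos: [0.6356, -0.1105, 0.0362]
orientation: [-0.002, 0.65, 0.76, -0.001]
wrist_force: [-0.7, -0.2, 0.3]
finger_gap: 0.0599
grip_force: 0.0
```

Request:
servo_tool(
  increments=[
    {"grip": 0.3, "x": 0, "y": 0, "z": -25, "roll": 0},
    {"grip": 0.3, "x": 0, "y": 0, "z": -30, "roll": 0},
    {"grip": 0.3, "x": 0, "y": 0, "z": -30, "roll": 0},
    {"grip": 0.3, "x": 0, "y": 0, "z": -10, "roll": 0},
    {"grip": 0.3, "x": 0, "y": 0, "z": 0, "roll": 0},
  ],
)

```text
clock: 17.08
tcp_pos: [0.6396, -0.1117, 0.1375]
orientation: [0.003, 0.65, 0.76, 0.002]
wrist_force: [0.3, -0.4, -0.4]
finger_gap: 0.06
grip_force: 0.0
```

Request:
servo_tool(
  increments=[
    {"grip": 0.3, "x": -22, "y": -21.4, "z": 0, "roll": 0},
    {"grip": 0.3, "x": -22, "y": -21.4, "z": 0, "roll": 0},
    {"grip": 0.3, "x": -22, "y": -21.4, "z": 0, "roll": 0},
    {"grip": 0.3, "x": -22, "y": -21.4, "z": 0, "roll": 0},
    {"grip": 0.3, "x": -22, "y": -21.4, "z": 0, "roll": 0},
  ],
)

```text
clock: 17.5
tcp_pos: [0.5466, -0.2364, 0.1313]
orientation: [-0.001, 0.65, 0.76, -0.0]
wrist_force: [0.0, -0.2, 0.1]
finger_gap: 0.0598
grip_force: 0.0
```

Request:
servo_tool(
  increments=[
    {"grip": 0.3, "x": -22, "y": -21.4, "z": 0, "roll": 0},
    {"grip": 0.3, "x": -22, "y": -21.4, "z": 0, "roll": 0},
    {"grip": 0.3, "x": -22, "y": -21.4, "z": 0, "roll": 0},
    {"grip": 0.3, "x": -22, "y": -21, "z": 0, "roll": 0},
    {"grip": 0.3, "x": 0, "y": 0, "z": 0, "roll": 0},
  ],
)

```text
clock: 17.92
tcp_pos: [0.4744, -0.3397, 0.1314]
orientation: [-0.001, 0.653, 0.758, -0.001]
wrist_force: [0.3, 0.1, -0.5]
finger_gap: 0.0596
grip_force: 0.0
```

Request:
servo_tool(
  increments=[
    {"grip": 0.3, "x": 0, "y": 0, "z": 20, "roll": 0},
    {"grip": 0.3, "x": 0, "y": 0, "z": 25, "roll": 0},
    {"grip": 0.3, "x": 0, "y": 0, "z": 5, "roll": 0},
    {"grip": 0.3, "x": 0, "y": 0, "z": 0, "roll": 0},
    {"grip": 0.3, "x": 0, "y": 0, "z": 0, "roll": 0},
  ],
)

```text
clock: 18.33
tcp_pos: [0.4775, -0.3354, 0.0825]
orientation: [-0.001, 0.65, 0.76, 0.0]
wrist_force: [0.8, 0.3, 0.3]
finger_gap: 0.0597
grip_force: 0.0
```

```bash
python3 - <<'E'
from h import *
go('s2'); im=env.read_camera('top')[:,:,::-1].copy(); cv2.imwrite('pics/d.png',cv2.resize(im[120:190,180:370],None,fx=4,fy=4,interpolation=cv2.INTER_NEAREST))
for k,h in(('p1',.089),('p2',.079),('p3',.015),('p4',.059)): print(k,(proj('top',[*PT[k],h])-[180,120])*4)
E
```

```text
t 18.33 tcp [ 0.4775 -0.3354  0.0825] gap 0.0597 y-yaw 8.88 tz [-0.001  0.001 -1.   ] F [0.8 0.3 0.3] j [-0.75  0.42 -0.18  0.98  0.    0.67]
s2 [-1.3  0.7 -0. ]
p1 [147.23375618 131.06743506]
p2 [287.79428886 111.52443291]
p3 [418.41968046 117.87999162]
p4 [559.01930764  74.79908957]
```

View pics/d.png

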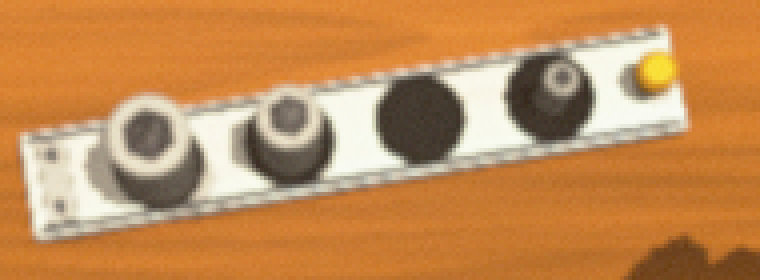

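The three placed sockets stand with mouths at (149,133), (289,112) and (562,76), within about 1 px (2 mm) of the predicted (147,131), (288,112) and (559,75). Now socket_2.

Request:
servo_tool(
  increments=[
    {"grip": 0.3, "x": -1.2, "y": 0.5, "z": 20, "roll": 0},
    {"grip": 0.3, "x": 0, "y": 0, "z": 25, "roll": 0},
    {"grip": 0.3, "x": 0, "y": 0, "z": 15, "roll": 0},
    {"grip": 0.3, "x": 0, "y": 0, "z": 4, "roll": 0},
    {"grip": 0.3, "x": 0, "y": 0, "z": 0, "roll": 0},
  ],
)

```text
clock: 18.8
tcp_pos: [0.4784, -0.3369, 0.0189]
orientation: [-0.001, 0.65, 0.76, 0.0]
wrist_force: [-1.0, -0.2, -0.7]
finger_gap: 0.06
grip_force: 0.0
```

Request:
servo_tool(
  increments=[
    {"grip": 0.45, "x": 0, "y": 0, "z": 0, "roll": 0},
    {"grip": 0.55, "x": 0, "y": 0, "z": 0, "roll": 0},
    {"grip": 0.65, "x": 0, "y": 0, "z": 0, "roll": 0},
    {"grip": 0.8, "x": 0, "y": 0, "z": 0, "roll": 0},
    {"grip": 0.95, "x": 0, "y": 0, "z": 0, "roll": 0},
  ],
)

```text
clock: 19.22
tcp_pos: [0.4795, -0.3382, 0.0208]
orientation: [0.002, 0.65, 0.76, 0.0]
wrist_force: [0.8, 0.1, 7.2]
finger_gap: 0.0281
grip_force: 39.6
```

Request:
servo_tool(
  increments=[
    {"grip": 0.95, "x": 0, "y": 0, "z": 0, "roll": 0},
    {"grip": 0.95, "x": 0, "y": 0, "z": 0, "roll": 0},
    {"grip": 0.95, "x": 0, "y": 0, "z": 0, "roll": 0},
  ],
)

```text
clock: 19.47
tcp_pos: [0.4795, -0.3381, 0.0208]
orientation: [0.002, 0.65, 0.76, 0.0]
wrist_force: [1.0, 0.0, 7.3]
finger_gap: 0.028
grip_force: 39.6
```

```bash
python3 - <<'E'
from h import *
go('s2','p3')
E
```

```text
t 19.47 tcp [ 0.4795 -0.3381  0.0208] gap 0.028 y-yaw 8.85 tz [ 0.002 -0.002 -1.   ] F [1.  0.  7.3] j [-0.75  0.48 -0.25  0.84  0.    0.67]
s2 [ 1.7 -0.8 -0. ]
p3 [ 2.802e+02  1.916e+02 -2.000e-01]
```

Request:
servo_tool(
  increments=[
    {"grip": 0.95, "x": 0, "y": 0, "z": -15, "roll": 0},
    {"grip": 0.95, "x": 0, "y": 0, "z": -30, "roll": 0},
    {"grip": 0.95, "x": 0, "y": 0, "z": -30, "roll": 0},
    {"grip": 0.95, "x": 0, "y": 0, "z": -20, "roll": 0},
    {"grip": 0.95, "x": 0, "y": 0, "z": 0, "roll": 0},
  ],
)

```text
clock: 19.88
tcp_pos: [0.4807, -0.3394, 0.1193]
orientation: [0.004, 0.65, 0.76, -0.0]
wrist_force: [0.1, -0.7, 0.8]
finger_gap: 0.0283
grip_force: 39.7
```

Request:
servo_tool(
  increments=[
    {"grip": 0.95, "x": 12.5, "y": 8.8, "z": 0, "roll": 0},
    {"grip": 0.95, "x": 25.4, "y": 17.4, "z": 0, "roll": 0},
    {"grip": 0.95, "x": 25.4, "y": 17.4, "z": 0, "roll": 0},
    {"grip": 0.95, "x": 25.4, "y": 17.4, "z": 0, "roll": 0},
    {"grip": 0.95, "x": 25.4, "y": 17.4, "z": 0, "roll": 0},
  ],
)

```text
clock: 20.3
tcp_pos: [0.5381, -0.2112, 0.1132]
orientation: [-0.001, 0.651, 0.759, -0.0]
wrist_force: [0.0, 0.1, -1.0]
finger_gap: 0.0279
grip_force: 39.7
```

Request:
servo_tool(
  increments=[
    {"grip": 0.95, "x": 25.4, "y": 17.4, "z": 0, "roll": 0},
    {"grip": 0.95, "x": 25.4, "y": 17.4, "z": 0, "roll": 0},
    {"grip": 0.95, "x": 25.4, "y": 17.4, "z": 0, "roll": 0},
    {"grip": 0.95, "x": 25.4, "y": 17.4, "z": 0, "roll": 0},
    {"grip": 0.95, "x": 25.4, "y": 17.4, "z": 0, "roll": 0},
  ],
)

```text
clock: 20.72
tcp_pos: [0.6046, -0.0721, 0.1131]
orientation: [-0.001, 0.65, 0.76, -0.0]
wrist_force: [-0.1, -0.2, -1.5]
finger_gap: 0.0279
grip_force: 39.7
```

Request:
servo_tool(
  increments=[
    {"grip": 0.95, "x": 25.4, "y": 17.4, "z": 0, "roll": 0},
    {"grip": 0.95, "x": 12.5, "y": 8.8, "z": 0, "roll": 0},
    {"grip": 0.95, "x": 0, "y": 0, "z": 0, "roll": 0},
    {"grip": 0.95, "x": 0, "y": 0, "z": 0, "roll": 0},
    {"grip": 0.95, "x": 0, "y": 0, "z": 0, "roll": 0},
  ],
)

```text
clock: 21.13
tcp_pos: [0.6241, -0.0329, 0.1135]
orientation: [-0.0, 0.651, 0.759, -0.001]
wrist_force: [0.0, -0.4, -0.9]
finger_gap: 0.0279
grip_force: 39.7
```

```bash
python3 - <<'E'
from h import *
go('p3')
E
```

```text
t 21.13 tcp [ 0.6241 -0.0329  0.1135] gap 0.0279 y-yaw 8.82 tz [-0.001 -0.    -1.   ] F [ 0.  -0.4 -0.9] j [-0.18  0.46 -0.02  1.09 -0.    1.24]
p3 [ 0.8  1.7 -0. ]
```

Down from 0.1135 to 0.036: 70 mm first, then the last few.

Request:
servo_tool(
  increments=[
    {"grip": 0.95, "x": 0, "y": 1.5, "z": 20, "roll": 0},
    {"grip": 0.95, "x": 0, "y": 0, "z": 25, "roll": 0},
    {"grip": 0.95, "x": 0, "y": 0, "z": 18, "roll": 0},
    {"grip": 0.95, "x": 0, "y": 0, "z": 5, "roll": 0},
    {"grip": 0.95, "x": 0, "y": 0, "z": 0, "roll": 0},
  ],
)

```text
clock: 21.55
tcp_pos: [0.6242, -0.0331, 0.0443]
orientation: [-0.002, 0.651, 0.759, -0.001]
wrist_force: [0.3, 0.1, -0.7]
finger_gap: 0.0279
grip_force: 39.7
```

Request:
servo_tool(
  increments=[
    {"grip": 0.95, "x": 0, "y": 0, "z": 0, "roll": 0},
    {"grip": 0.95, "x": 0, "y": 0, "z": 0, "roll": 0},
    {"grip": 0.95, "x": 0, "y": 0, "z": 0, "roll": 0},
  ],
)

```text
clock: 21.8
tcp_pos: [0.6275, -0.0325, 0.0478]
orientation: [0.001, 0.651, 0.759, 0.001]
wrist_force: [0.3, 0.9, -2.1]
finger_gap: 0.0279
grip_force: 39.7
```

```bash
python3 - <<'E'
from h import *
go('p3')
E
```

```text
t 21.8 tcp [ 0.6275 -0.0325  0.0478] gap 0.0279 y-yaw 8.82 tz [ 0.003 -0.    -1.   ] F [ 0.3  0.9 -2.1] j [-0.18  0.52 -0.11  0.94  0.    1.24]
p3 [ 0.9 -1.6 -0. ]
```

Request:
servo_tool(
  increments=[
    {"grip": 0.95, "x": 0, "y": -1, "z": 4, "roll": 0},
    {"grip": 0.95, "x": 0, "y": 0, "z": 3, "roll": 0},
    {"grip": 0.95, "x": 0, "y": 0, "z": 2, "roll": 0},
    {"grip": 0.95, "x": 0, "y": 0, "z": 1, "roll": 0},
    {"grip": 0.95, "x": 0, "y": 0, "z": 0, "roll": 0},
  ],
)

```text
clock: 22.22
tcp_pos: [0.6252, -0.0319, 0.0359]
orientation: [-0.0, 0.65, 0.76, -0.0]
wrist_force: [0.0, -0.2, -1.1]
finger_gap: 0.0278
grip_force: 39.7
```

Request:
servo_tool(
  increments=[
    {"grip": 0.95, "x": 0, "y": 0, "z": 1, "roll": 0},
    {"grip": 0.95, "x": 0, "y": 0, "z": 1, "roll": 0},
    {"grip": 0.95, "x": 0, "y": 0, "z": 0, "roll": 0},
    {"grip": 0.95, "x": 0, "y": 0, "z": 0, "roll": 0},
  ],
)

```text
clock: 22.55
tcp_pos: [0.6254, -0.032, 0.0358]
orientation: [0.0, 0.65, 0.76, 0.0]
wrist_force: [-4.1, 0.4, 9.3]
finger_gap: 0.0277
grip_force: 40.8
```

Request:
servo_tool(
  increments=[
    {"grip": 0.7, "x": 0, "y": 0, "z": -0.5, "roll": 0},
    {"grip": 0.5, "x": 0, "y": 0, "z": 0, "roll": 0},
    {"grip": 0.3, "x": 0, "y": 0, "z": 0, "roll": 0},
    {"grip": 0.3, "x": 0, "y": 0, "z": 0, "roll": 0},
    {"grip": 0.3, "x": 0, "y": 0, "z": -10, "roll": 0},
  ],
)

```text
clock: 22.97
tcp_pos: [0.6238, -0.0318, 0.0427]
orientation: [-0.002, 0.65, 0.76, -0.001]
wrist_force: [0.2, -0.4, 0.6]
finger_gap: 0.0598
grip_force: 0.0
```

Request:
servo_tool(
  increments=[
    {"grip": 0.3, "x": 0, "y": 0, "z": -25, "roll": 0},
    {"grip": 0.3, "x": 0, "y": 0, "z": -30, "roll": 0},
    {"grip": 0.3, "x": 0, "y": 0, "z": -30, "roll": 0},
    {"grip": 0.3, "x": 0, "y": 0, "z": -25, "roll": 0},
    {"grip": 0.3, "x": 0, "y": 0, "z": 0, "roll": 0},
  ],
)

```text
clock: 23.38
tcp_pos: [0.6287, -0.0326, 0.1616]
orientation: [0.004, 0.65, 0.76, 0.003]
wrist_force: [1.3, -0.4, 0.1]
finger_gap: 0.0593
grip_force: 0.0
```

Request:
servo_tool(
  increments=[
    {"grip": 0.3, "x": -30, "y": -20, "z": 0, "roll": 0},
    {"grip": 0.3, "x": -30, "y": -20, "z": 0, "roll": 0},
    {"grip": 0.3, "x": -30, "y": -20, "z": 0, "roll": 0},
    {"grip": 0.3, "x": -30, "y": -20, "z": 0, "roll": 0},
    {"grip": 0.3, "x": -30, "y": -20, "z": 0, "roll": 0},
  ],
)

```text
clock: 23.8
tcp_pos: [0.5488, -0.1968, 0.1549]
orientation: [0.0, 0.65, 0.76, 0.0]
wrist_force: [0.3, 0.2, -0.3]
finger_gap: 0.0596
grip_force: 0.0
```

Request:
servo_tool(
  increments=[
    {"grip": 0.3, "x": -30, "y": -20, "z": 0, "roll": 0},
    {"grip": 0.3, "x": -30, "y": -20, "z": 0, "roll": 0},
    {"grip": 0.3, "x": -30, "y": -20, "z": 0, "roll": 0},
    {"grip": 0.3, "x": -20, "y": -10, "z": 0, "roll": 0},
    {"grip": 0.3, "x": 0, "y": 0, "z": 0, "roll": 0},
  ],
)

```text
clock: 24.22
tcp_pos: [0.4958, -0.3196, 0.1547]
orientation: [0.001, 0.653, 0.758, -0.001]
wrist_force: [0.6, -0.1, 0.5]
finger_gap: 0.0596
grip_force: 0.0
```

```bash
python3 - <<'E'
from h import *
go(); im=env.read_camera('top')[:,:,::-1].copy(); si=env.read_camera('side')[:,:,::-1]
a=cv2.resize(im[120:190,180:370],None,fx=4,fy=4,interpolation=cv2.INTER_NEAREST); b=cv2.resize(si[130:280,230:390],None,fx=2,fy=2)
o=np.zeros((580,760,3),np.uint8); o[:280]=a; o[280:,:320]=b; cv2.imwrite('pics/e.png',o)
for k,h in(('p1',.089),('p2',.079),('p3',.069),('p4',.059)): print(k,(proj('top',[*PT[k],h])-[180,120])*4)
E
```

```text
t 24.22 tcp [ 0.4958 -0.3196  0.1547] gap 0.0596 y-yaw 8.53 tz [ 0.    -0.002 -1.   ] F [ 0.6 -0.1  0.5] j [-0.71  0.37 -0.06  1.14 -0.    0.71]
p1 [147.23375618 131.06743506]
p2 [287.79428886 111.52443291]
p3 [425.57039932  93.09775926]
p4 [559.01930764  74.79908957]
```

View pics/e.png

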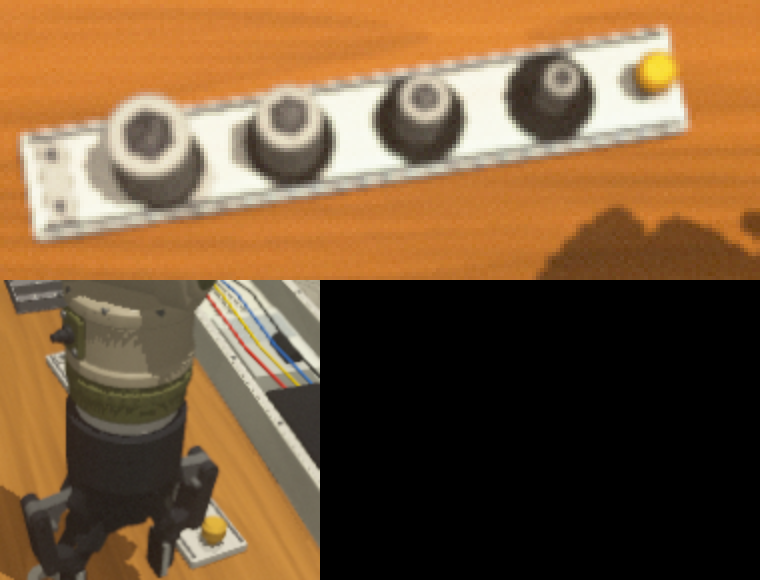

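All four sockets stand in size order, mouths up, with mouth centres (149,132), (289,112), (427,97) and (562,76). Each is within about 1 px (2 mm) of its predicted centre. The arm is clear, so I'll hand in.

Request:
servo_tool(
  increments=[
    {"grip": 0.3, "x": 0, "y": 0, "z": 0, "roll": 0},
    {"grip": 0.3, "x": 0, "y": 0, "z": 0, "roll": 0},
    {"grip": 0.3, "x": 0, "y": 0, "z": 0, "roll": 0},
    {"grip": 0.3, "x": 0, "y": 0, "z": 0, "roll": 0},
    {"grip": 0.3, "x": 0, "y": 0, "z": 0, "roll": 0},
  ],
)

```text
clock: 24.73
tcp_pos: [0.4977, -0.3143, 0.1546]
orientation: [-0.0, 0.65, 0.76, 0.0]
wrist_force: [0.2, -0.2, 0.5]
finger_gap: 0.0599
grip_force: 0.0
```

```bash
python3 -c "
from workcell import env
print(env.hand_in())"
```

```text
the job is handed in; nothing more can be done
None
```

All four sockets are upright and released on their own pads in size order, smallest by the brass knob and each about 2 mm from centre in the last top view; I handed the job in at about 25 s, and the hand-in returned no verdict.

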